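# Find the loose cover bolt on the vial block and hold its cover open

## Robot

A 6-joint arm with a two-finger parallel gripper is mounted at the origin on a cart in front of the work surface, level with it; the furniture and walls round the work are solid. World frame = base frame: x ahead of the robot, y to its left, z up, the work surface at z = 0. Lengths are in m, angles in rad, forces in N, time in s.
With the tool pointing down it reaches from about 0.35 to 0.775 m from the base axis. Payload 5.5 kg.
Tool frame: the origin (TCP) lies at the very end of the fingers, on their centre line; the grasp point (between the pads) lies 19 mm behind it; x points along the fingers, y is the direction in which the jaws open and shut, and the axes are right-handed (so a half turn about x gives the same grasp; the last joint's range is limited). The gripper opens to 85 mm and grips with 20 to 120 N. Pads are 22 mm wide; open, the fingers measure 114 mm over their backs; the gripper's body (76 mm by 85 mm) begins 54 mm behind the grasp point. The pads swing forward as they close: fully open they stand 13 mm farther back than shut.
Start: joints at [-1.346, 0.313, 0.046, 1.304, 0, 1.431], TCP at [0.205, -0.537, 0.231] pointing down, gripper open.
Joint ranges: [-2.76, 2.76], [-0.86, 1.69], [-1.03, 1.26], [-2.2, 2.34], [-1.47, 1.5], [-3.14, 3.14]. Speed limits (rad/s): [2.57, 2.57, 3.14, 3.14, 3.14, 3.14].

## Interface

Orientations are given as a unit quaternion [w, x, y, z].
In Python, from workcell import readout, cams, env, finder gives the robot as it stands.
- The arm moves only by the tool drive_tool, never from a script. Its argument "moves" is a list that holds one entry, the list of rows, each a list of 7 numbers: the shift along the tool's x, y, z in m, then the turn, a rotation vector about the tool's x, y, z in rad, then the closure in counts, from 0 (fully open) to 255 (shut). A call has exactly 5 rows; each row is the pose to reach, as a shift and turn from the pose measured when the call began, along the tool's axes at that moment; what a row does not reach only later rows make up. A row lasts 1/8 s, in which the tool goes at most 62.5 mm and 10.7 degrees, less where a joint would pass 70% of its speed; a pose out of reach is approached as far as the arm can. A call with a gripper value outside its range is refused whole. The fingers move at their own pace and stop on an object; "squeeze" is the grip in N (left out, the last holds). Time passes only in rows, so rows that repeat a pose let the fingers close, or fill a call up. It gives the time, the measured TCP pose, the force and the opening at its end, in the units of the state.
- readout.get_state(): the state, without advancing time (a new reading comes with each control period).
- cams.read_camera(name): name is "scene" or "side" or "wrist"; returns the picture (480x640x3 uint8, blue, green, red); there is no depth.
- cams.camera_params(name): a dict with "mtx" (3x3 intrinsics, pixels), "R" (3x3) and "t" (3): a world point X has camera coordinates R X + t; the wrist camera has in their place "mount" (4x4, takes a point from camera to tool coordinates, whose origin is the TCP and whose axes are the tool frame's). Camera axes: x right, y down, z forward; pixel columns grow to the right and rows downward; lengths in m; the calibration is good to about 2 mm. The wrist camera is an equidistant fisheye: a pixel r from the principal point sees the ray r / f radians off the axis. A picture is of the moment at which its call begins: read the wrist's pose just before it. camera_params takes no time and is no camera call.
- env.hand_in(): hands the job in, once; it reports no verdict.
Trained networks look in the newest picture that a camera, given by its name, has taken for a name from the list of things; names that differ only in an ending like _2 or _b are one class to them, and where a whole thing is asked for, a point or a joint stands for the part that bears it (a point fixed in the world has none). Each returns a list of dicts, best first, with "conf" (0 to 1); they miss things now and then, are a little off and sometimes report something else, mostly with a low value. They report only what shows in the picture. A call takes as long as a camera call.
- finder.regions_of(camera, name): "pixels" (480x640 bool, what is visible of it) and "point" ([column, row] in pixels, amid what is visible of it).
The state is a dict: "clock": time; "joint_pos": joint angles; "qvel": joint speeds; "tau": joint torques, N m; "tcp_pos": TCP position; "orientation": TCP orientation; "wrist_force": force on the tool from outside, world axes, zero at the start; "ft_torque": the same for the moment, N m; "finger_gap": finger opening in m.
Only numpy, scipy, OpenCV 4.12 (cv2) and the standard library are available. Lean on these libraries where they do the work, as an engineer would, in place of code of your own. Each camera call takes 0.05 s, during which the arm holds its last target.

## Task

One of the three cover bolts on the vial block has come loose, though they all look alike: tap the bolt heads from above, one after another, until you find the one that sinks. Then lift that station's cover by its handle to about 45 degrees so the vial in the well can be inspected, and finish while still holding it open there. Do not pull on a cover whose bolt has not given way, and leave the bottle, the vial and the dish beside the block where they are.

Things in the scene. Friction and masses are not known exactly. Their poses are not given: they have to be found in the camera images.
- base: grey base plate of the vial block, 106 (x) x 270 (y) x 12 mm, fixed to the desk; origin at the centre of its underside. The three stations stand in a row along its y axis, 85 mm apart, all turned as the base is; its -x side is the handle side.
- station_a: one of three stations that look alike (their order on the base differs from start to start): fixed aluminium block 62 x 64 x 58 mm on the base with a vial well, origin at the centre of the block's underside (12 mm above the desk), x axis level from the handle side to the hinge side, z up. It carries a 7 mm thick hinged cover and, on the middle of the cover, a bolt.
- cover_a (a joint): hinge of station a's cover, rad: 0 lies shut, grows as its handle rises. Covers have no stay: one that is free (0.15 kg with its bolt) swings up to 1.2 rad and falls shut when let go; one whose bolt is tight yields only a few hundredths of a radian when pulled hard and springs back.
- bolt_a (a joint): how far station a's bolt has sunk, m: all start at 0. A tight bolt stays at 0 when tapped; the loose one gives way at about 2 N, sinks 6 mm to its stop and stays down.
- head_a (a point): centre of the top face of station a's bolt head: upright steel cylinder of 20 mm diameter standing 11 mm out of a collar (31 mm diameter) on the cover; 85 mm over the station's origin when up and shut; moves with bolt and cover.
- grip_a (a point): centre of station a's cover handle: black bar of 14 mm diameter and 32 mm length, lying along the station's y, 52 mm from the station's centre line on the -x side and 62 mm over its origin when shut (free air below it); its two flat ends can be pinched and the bar can turn between the fingers as the cover swings. Held by a 14 mm wide neck; the 60 mm wide cover plate begins 25 mm behind it. Moves with the cover.
- hinge_a (a point): point on the hinge axis of station a's cover (axis along the station's y), 87 mm behind the handle bar at the same height when shut; does not move.
- station_b: one of three stations that look alike (their order on the base differs from start to start): fixed aluminium block 62 x 64 x 58 mm on the base with a vial well, origin at the centre of the block's underside (12 mm above the desk), x axis level from the handle side to the hinge side, z up. It carries a 7 mm thick hinged cover and, on the middle of the cover, a bolt.
- cover_b (a joint): hinge of station b's cover, rad: 0 lies shut, grows as its handle rises. Covers have no stay: one that is free (0.15 kg with its bolt) swings up to 1.2 rad and falls shut when let go; one whose bolt is tight yields only a few hundredths of a radian when pulled hard and springs back.
- bolt_b (a joint): how far station b's bolt has sunk, m: all start at 0. A tight bolt stays at 0 when tapped; the loose one gives way at about 2 N, sinks 6 mm to its stop and stays down.
- head_b (a point): centre of the top face of station b's bolt head: upright steel cylinder of 20 mm diameter standing 11 mm out of a collar (31 mm diameter) on the cover; 85 mm over the station's origin when up and shut; moves with bolt and cover.
- grip_b (a point): centre of station b's cover handle: black bar of 14 mm diameter and 32 mm length, lying along the station's y, 52 mm from the station's centre line on the -x side and 62 mm over its origin when shut (free air below it); its two flat ends can be pinched and the bar can turn between the fingers as the cover swings. Held by a 14 mm wide neck; the 60 mm wide cover plate begins 25 mm behind it. Moves with the cover.
- hinge_b (a point): point on the hinge axis of station b's cover (axis along the station's y), 87 mm behind the handle bar at the same height when shut; does not move.
- station_c: one of three stations that look alike (their order on the base differs from start to start): fixed aluminium block 62 x 64 x 58 mm on the base with a vial well, origin at the centre of the block's underside (12 mm above the desk), x axis level from the handle side to the hinge side, z up. It carries a 7 mm thick hinged cover and, on the middle of the cover, a bolt.
- cover_c (a joint): hinge of station c's cover, rad: 0 lies shut, grows as its handle rises. Covers have no stay: one that is free (0.15 kg with its bolt) swings up to 1.2 rad and falls shut when let go; one whose bolt is tight yields only a few hundredths of a radian when pulled hard and springs back.
- bolt_c (a joint): how far station c's bolt has sunk, m: all start at 0. A tight bolt stays at 0 when tapped; the loose one gives way at about 2 N, sinks 6 mm to its stop and stays down.
- head_c (a point): centre of the top face of station c's bolt head: upright steel cylinder of 20 mm diameter standing 11 mm out of a collar (31 mm diameter) on the cover; 85 mm over the station's origin when up and shut; moves with bolt and cover.
- grip_c (a point): centre of station c's cover handle: black bar of 14 mm diameter and 32 mm length, lying along the station's y, 52 mm from the station's centre line on the -x side and 62 mm over its origin when shut (free air below it); its two flat ends can be pinched and the bar can turn between the fingers as the cover swings. Held by a 14 mm wide neck; the 60 mm wide cover plate begins 25 mm behind it. Moves with the cover.
- hinge_c (a point): point on the hinge axis of station c's cover (axis along the station's y), 87 mm behind the handle bar at the same height when shut; does not move.
- oil_bottle: bystander: small brown bottle, 31 mm diameter, 68 mm tall, loose behind the block; origin under its centre
- glass_vial: bystander: empty glass vial, 21 mm diameter, 55 mm tall, loose behind the block; origin under its centre
- petri: bystander: petri dish, 63 mm diameter, 14 mm high, loose in front of the block; origin under its centre

How it is judged:
By the outcome, as a careful person would: the job done as asked, in the order asked, and still so for the second after the job is handed in, while the arm keeps its last pose, push and grip.
It also fails if it takes over 48 s, if anything falls off the work surface, if the arm or the gripper's body presses on something with over 40 N, if the wrist force passes 120 N, or if a joint passes its speed limit or range.

## Working session

There is one attempt and no reset: what is moved stays moved. The work goes in short steps, Python scripts to look and compute and a tool call to move; the robot and the scene stay as the last step left them, time stands still between calls to the robot, and variables do not carry over. Pictures are saved under pics/ and viewed, and the job is handed in when it is done.

Besides the shell and the picture viewer there is one more tool, called after "Call:" by a JSON object that holds its "method" and its "body". drive_tool: Moves the arm, as the interface text tells. Its arguments: {"type":"object","properties":{"moves":{"type":"array"},"squeeze":{"type":"number"}},"required":["moves"]}

```bash
ls; mkdir -p pics
python3 - <<'E'
from workcell import readout, cams, env, finder
import cv2, numpy as np
s=readout.get_state(); print(s)
for n in ("scene","side"):
    im=cams.read_camera(n); cv2.imwrite(f"pics/{n}0.png",im)
    p=cams.camera_params(n); print(n,p)
print(cams.camera_params("wrist"))
E
```

```text
pics
{'clock': 0.0, 'joint_pos': array([-1.34558558e+00,  3.13959637e-01,  4.50055928e-02,  1.30357865e+00,
        2.96195914e-05,  1.43122936e+00]), 'qvel': array([ 0.00180546,  0.00186977, -0.00094128, -0.00022123,  0.00050691,
       -0.00050945]), 'tau': array([-4.06003128e-04, -4.80633795e+01,  2.98531061e+01,  1.94634777e-02,
       -2.92445366e-04, -1.19373260e-05]), 'tcp_pos': array([ 0.20503369, -0.53668057,  0.23044293]), 'orientation': array([-0.12764071, -0.69536207, -0.12886827,  0.69539371]), 'wrist_force': array([-0.25586308,  0.19444423, -0.18142002]), 'ft_torque': array([-0.01173042,  0.01827992,  0.01491269]), 'finger_gap': 0.08563315755915227}
scene {'mtx': array([[495.82478983,   0.        , 317.90797164],
       [  0.        , 495.82478983, 238.79140217],
       [  0.        ,   0.        ,   1.        ]]), 'R': array([[ 0.7234468 , -0.69020746,  0.01543985],
       [-0.51831373, -0.55777635, -0.64825645],
       [ 0.45604342,  0.46097637, -0.76126552]]), 't': array([-0.3803173 ,  0.32554312,  0.66751304])}
side {'mtx': array([[605.79754575,   0.        , 314.90
[... 166 characters left out ...]
19426e-03],
       [ 7.31167502e-03, -5.91615543e-01, -8.06187068e-01],
       [ 4.13170090e-03,  8.06219611e-01, -5.91601951e-01]]), 't': array([-0.53092196,  0.05575295,  0.95567484])}
{'mtx': array([[371.64829954,   0.        , 326.39166855],
       [  0.        , 371.64829954, 240.94751526],
       [  0.        ,   0.        ,   1.        ]]), 'mount': array([[-9.75817804e-04, -2.99742312e-01,  9.54019703e-01,
        -1.42922104e-01],
       [ 9.99999524e-01, -2.75047345e-04,  9.36431406e-04,
         1.29373295e-03],
       [-1.82875285e-05,  9.54020163e-01,  2.99742438e-01,
        -7.55204275e-02],
       [ 0.00000000e+00,  0.00000000e+00,  0.00000000e+00,
         1.00000000e+00]])}
```

View pics/scene0.png

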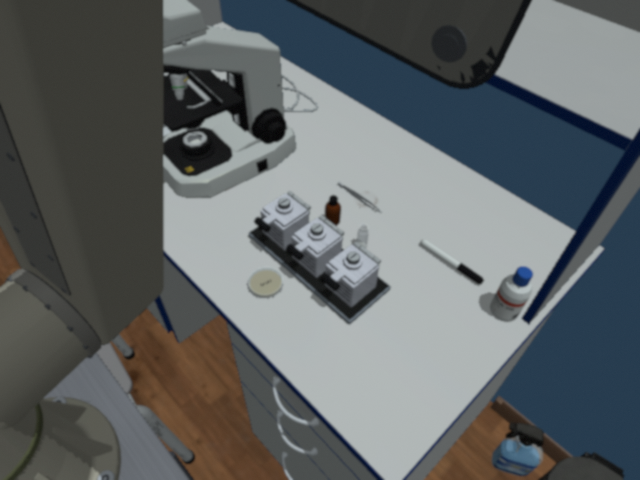

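View pics/side0.png

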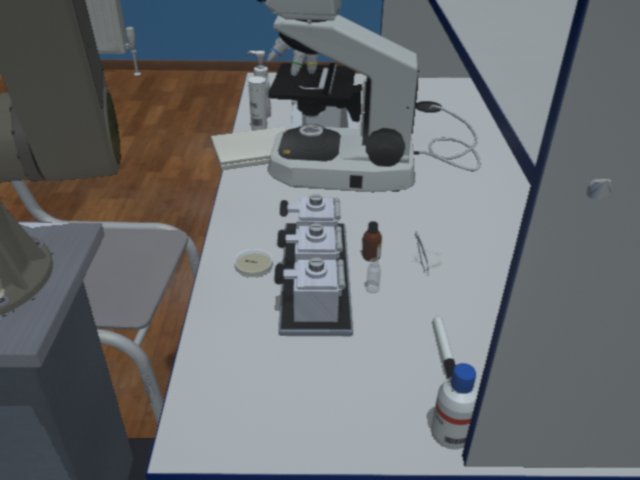

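```bash
cat > h.py <<'E'
from workcell import readout, cams, env, finder
import cv2, numpy as np
from scipy.spatial.transform import Rotation as Ro
from scipy.optimize import least_squares
def T():
    s=readout.get_state(); q=s['orientation']
    return Ro.from_quat([q[1],q[2],q[3],q[0]]).as_matrix(), s['tcp_pos'], s
def proj(n,X):
    p=cams.camera_params(n); c=np.atleast_2d(X)@p['R'].T+p['t']; u=c@p['mtx'].T; return u[:,:2]/u[:,2:]
def ray(n,uv):
    p=cams.camera_params(n); d=np.linalg.inv(p['mtx'])@[uv[0],uv[1],1]; d=p['R'].T@d
    return -p['R'].T@p['t'], d/np.linalg.norm(d)
def tri(rays):
    A=np.zeros((3,3));b=np.zeros(3)
    for o,d in rays:
        P=np.eye(3)-np.outer(d,d);A+=P;b+=P@o
    X=np.linalg.solve(A,b); return X,[np.linalg.norm((np.eye(3)-np.outer(d,d))@(X-o)) for o,d in rays]
def atz(n,uv,z):
    o,d=ray(n,uv); return o+d*(z-o[2])/d[2]
E
python3 - <<'E'
from h import *
for n in ("scene","side"):
    cams.read_camera(n)
    for k in ("head_a","grip_a","oil_bottle","glass_vial","petri"):
        for r in finder.regions_of(n,k):
            m=r['pixels']; ys,xs=np.where(m)
            print(n,k,round(r['conf'],2),np.round(r['point'],1),len(xs),'cen',xs.mean().round(1),ys.mean().round(1),xs.min(),xs.max(),ys.min(),ys.max())
E
```

```text
scene head_a 0.64 [317. 228.] 116 cen 316.4 228.5 311 322 223 234
scene head_a 0.38 [316.4 238.1] 1235 cen 313.9 237.3 286 339 217 259
scene grip_a 0.64 [283.  211.5] 1173 cen 281.3 211.3 254 306 193 231
scene grip_a 0.58 [313.1 237.3] 1213 cen 313.7 237.5 286 339 218 259
scene grip_a 0.58 [350.3 268.5] 1433 cen 349.4 266.0 321 376 245 289
scene oil_bottle 0.76 [332.2 212.5] 398 cen 332.5 210.3 324 341 195 225
scene oil_bottle 0.33 [350.  273.6] 2424 cen 351.4 273.3 321 379 242 306
scene glass_vial 0.65 [365.  235.3] 224 cen 362.5 234.8 357 368 224 247
scene petri 0.91 [265.9 281.7] 899 cen 264.5 281.6 247 282 266 297
side head_a 0.69 [314.3 260.9] 176 cen 315.5 264.4 308 323 258 271
side head_a 0.58 [316.2 199.7] 165 cen 315.5 200.4 309 322 194 207
side head_a 0.56 [316.4 230.6] 155 cen 315.5 230.0 309 322 224 236
side grip_a 0.79 [314.1 275. ] 1570 cen 311.6 274.1 275 343 259 289
side grip_a 0.7 [310.3 206.5] 1125 cen 310.5 207.9 278 339 194 220
side grip_a 0.63 [309. 237.] 1297 cen 311.3 238.5 277 341 224 252
side oil_bottle 0.94 [373.  243.4] 647 cen 371.0 241.8 361 381 221 260
side glass_vial 0.75 [372.8 274.1] 391 cen 372.7 275.4 366 379 258 292
side petri 0.56 [252.2 263.1] 863 cen 253.0 262.3 235 272 249 276
```

Run:
```python
from h import *
a=cv2.imread("pics/scene0.png")[180:325,240:400]; cv2.imwrite("pics/sc_z.png",cv2.resize(a,None,fx=4.1,fy=4.1,interpolation=cv2.INTER_CUBIC)); 
a=cv2.imread("pics/side0.png")[185:340,220:400]; cv2.imwrite("pics/si_z.png",cv2.resize(a,None,fx=3.8,fy=3.8,interpolation=cv2.INTER_CUBIC))
```

```text
(no output)
```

View pics/sc_z.png

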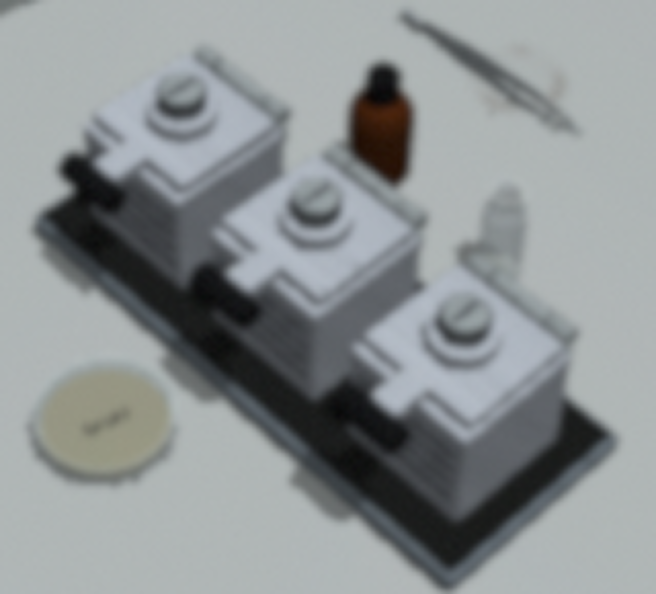

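View pics/si_z.png

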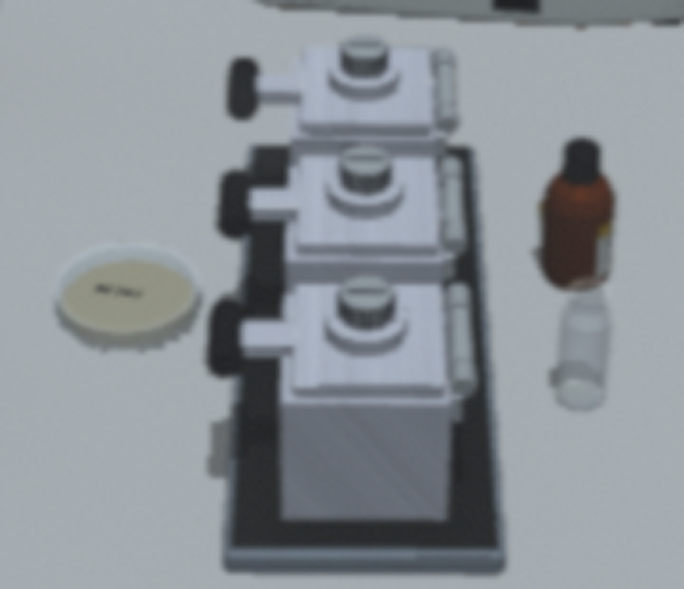

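Run:
```python
from h import *
H=[[(183,92),(364,50)],[(316,198),(366,163)],[(465,317),(367,294)]]
G=[[(93,181),(242,88)],[(227,295),(236,204)],[(369,419),(224,337)]]
f=lambda p:[(240+p[0][0]/4.1-.5,180+p[0][1]/4.1-.5),(220+p[1][0]/3.8-.5,185+p[1][1]/3.8-.5)]
for L in (H,G):
    for p in L:
        a,b=f(p); X,r=tri([ray("scene",a),ray("side",b)]); print(X.round(4),np.round(r,4))
# model fit
def model(v):
    x,y,th=v[:3]; dz=v[3]; c,s=np.cos(th),np.sin(th); R=np.array([[c,-s],[s,c]])
    out=[]
    for k in (1,0,-1):
        for px,z in ((0,97),(-.052*1000,74)):
            P=R@[px/1000,k*.085]+[x,y]; out.append([P[0],P[1],z/1000+dz])
    return np.array(out)
obs=[]
for i in range(3): obs+= [f(H[i]),f(G[i])]
obs=np.array(obs)
def res(v):
    M=model(v); return np.concatenate([(proj("scene",M)-obs[:,0]).ravel(),(proj("side",M)-obs[:,1]).ravel()])
r=least_squares(res,[.55,-.3,0,0]); print(r.x, np.abs(r.fun).max(), r.fun.round(1)); print(model(r.x).round(4))
z=[("oil_bottle",(332.2,222),(371,256)),("vial",(362.5,245),(372.7,289)),("petri",(264.5,281.6),(253,262.3))]
for n,a,b in z: print(n,atz("scene",a,.005 if n!='petri' else .007).round(3),atz("side",b,.005 if n!='petri' else .007).round(3))
R,t,s=T(); print(R.round(3),t,s['clock'])
```

```text
[0.5313 0.0952 0.0949] [0.0011 0.0011]
[0.532  0.0122 0.0939] [0.0008 0.0008]
[ 0.532  -0.0735  0.0946] [0.0002 0.0002]
[0.4793 0.0955 0.0755] [0.0016 0.0016]
[0.4803 0.0104 0.0748] [0.001 0.001]
[ 0.4795 -0.0735  0.0745] [0.0009 0.0009]
[ 0.53175281  0.01123543 -0.00191591 -0.00114435] 1.4560961437185824 [-0.2 -0.3 -0.1  1.5  0.2  0.1 -0.6  1.2 -0.  -0.1 -0.   1.2  0.8 -1.4
  1.   0.3  0.2 -1.2  0.1  0.2 -0.2 -0.8  0.5  0.5]
[[ 0.5319  0.0962  0.0959]
 [ 0.4799  0.0963  0.0729]
 [ 0.5318  0.0112  0.0959]
 [ 0.4798  0.0113  0.0729]
 [ 0.5316 -0.0738  0.0959]
 [ 0.4796 -0.0737  0.0729]]
oil_bottle [0.621 0.06  0.005] [0.624 0.057 0.005]
vial [ 0.622 -0.021  0.005] [ 0.62  -0.026  0.005]
petri [0.432 0.039 0.007] [0.431 0.036 0.007]
[[ 0.     0.357 -0.934]
 [-0.    -0.934 -0.357]
 [-1.     0.     0.   ]] [ 0.20512584 -0.53722661  0.23136577] 0.7
```

```bash
cat >> h.py <<'E'
def Rt(tilt=0):
    # tool down; tilt>0: gripper body leans to +x (fingers point to -x)
    R0=np.array([[0,0,-1.],[0,-1,0],[-1,0,0]])
    return Ro.from_euler('y',tilt).as_matrix()@R0
def goto(P,tilt=0):
    R,t,s=T(); d=R.T@(np.array(P)-t); w=Ro.from_matrix(R.T@Rt(tilt)).as_rotvec()
    print('clock',s['clock'],'tcp',t.round(4),'F',s['wrist_force'].round(2),'gap',round(s['finger_gap'],4)); print('move',d.round(4),w.round(3))
E
python3 -c "
from h import *
goto([.532,-.074,.15])"
```

```text
clock 0.7 tcp [ 0.2051 -0.5372  0.2314] F [-0.18 -0.43 -0.21] gap 0.0858
move [ 0.0813 -0.3162 -0.4706] [ 0.365 -0.    -0.   ]
```

Call:
{"method": "drive_tool", "body": {"moves": [[[0.0, -0.03, -0.045, 0.05, 0, 0, 255], [0.0, -0.063, -0.094, 0.1, 0, 0, 255], [0.0, -0.095, -0.141, 0.15, 0, 0, 255], [0.0, -0.126, -0.188, 0.2, 0, 0, 255], [0.0, -0.158, -0.235, 0.25, 0, 0, 255]]], "squeeze": 30}}

```text
clock: 1.32
tcp_pos: [0.3692, -0.3044, 0.2316]
orientation: [0.04, 0.706, 0.04, -0.706]
wrist_force: [0.8, -0.1, 0.8]
finger_gap: 0.0001
```

```bash
python3 -c "
from h import *
goto([.532,-.074,.15])"
```

```text
clock 1.325 tcp [ 0.3692 -0.3044  0.2316] F [ 0.78 -0.08  0.78] gap 0.0001
move [ 0.0815 -0.2106 -0.1876] [ 0.113 -0.001 -0.001]
```

Call:
{"method": "drive_tool", "body": {"moves": [[[0.015, -0.042, -0.037, 0.03, 0, 0, 255], [0.03, -0.084, -0.075, 0.06, 0, 0, 255], [0.045, -0.126, -0.112, 0.09, 0, 0, 255], [0.06, -0.168, -0.15, 0.113, 0, 0, 255], [0.081, -0.211, -0.188, 0.113, 0, 0, 255]]]}}

```text
clock: 1.95
tcp_pos: [0.5339, -0.0722, 0.1507]
orientation: [0.0, 0.708, -0.001, -0.706]
wrist_force: [0.8, -0.8, 0.1]
finger_gap: 0.0002
```

```bash
python3 -c "
from h import *
goto([.532,-.074,.102])
for n in ('scene','side','wrist'): cv2.imwrite(f'pics/{n}1.png',cams.read_camera(n))
print(T()[2]['wrist_force'],T()[2]['qvel'].round(3))
"
```

```text
clock 1.95 tcp [ 0.5339 -0.0722  0.1507] F [ 0.78 -0.77  0.14] gap 0.0002
move [0.0487 0.0018 0.002 ] [-0.    -0.003 -0.002]
[-0.61046515  0.11667256 -0.45426154] [-0.058 -0.032  0.002  0.02  -0.015 -0.017]
```

View pics/wrist1.png

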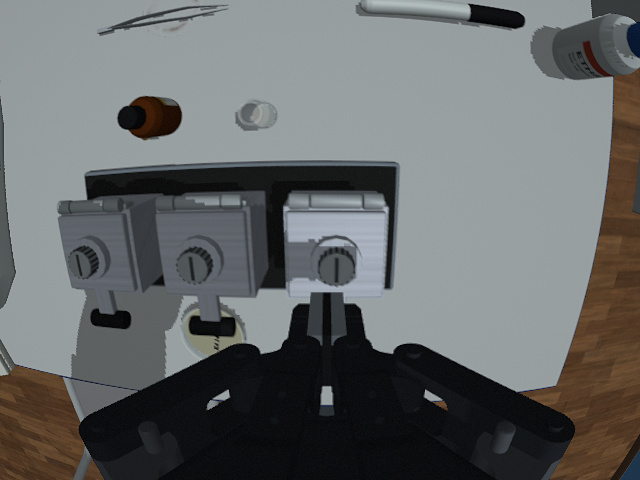

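View pics/side1.png

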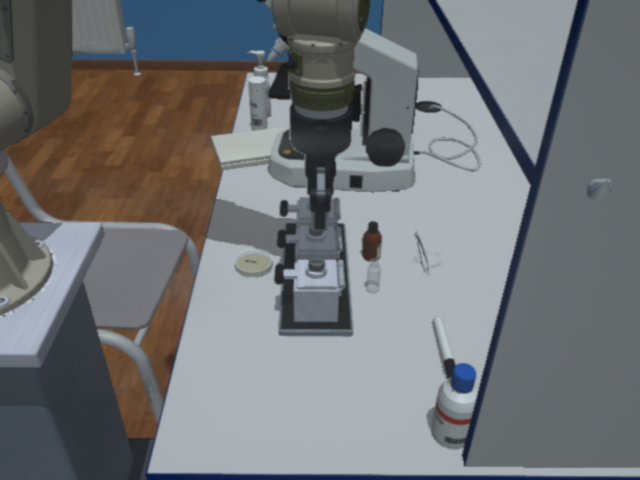

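```bash
cat >> h.py <<'E'
def wray(uv,R,t):
    p=cams.camera_params("wrist"); K=p['mtx'];M=p['mount']
    a=np.array([(uv[0]-K[0,2])/K[0,0],(uv[1]-K[1,2])/K[1,1]]); r=np.linalg.norm(a)
    d=np.array([a[0]/r*np.sin(r),a[1]/r*np.sin(r),np.cos(r)]) if r>0 else np.array([0,0,1.])
    return R@M[:3,3]+t, R@M[:3,:3]@d
def watz(uv,z,R=None,t=None):
    if R is None: R,t,_=T()
    o,d=wray(uv,R,t); return o+d*(z-o[2])/d[2]
E
python3 -c "
from h import *
for uv in ((336,265),(195,265),(85,262)): print(watz(uv,.096).round(4))
for uv in ((212,326),(111,319)): print(watz(uv,.074).round(4))
goto([.532,-.074,.102])
"
```

```text
[ 0.5327 -0.0781  0.096 ]
[0.5318 0.0048 0.096 ]
[0.5317 0.0867 0.096 ]
[0.4773 0.007  0.074 ]
[0.4768 0.0916 0.074 ]
clock 2.1 tcp [ 0.5325 -0.0709  0.1491] F [-0.61  0.12 -0.45] gap -0.0001
move [0.0471 0.0031 0.0005] [ 0.005  0.002 -0.   ]
```

Call:
{"method": "drive_tool", "body": {"moves": [[[0.01, 0.004, 0.0, 0.004, 0, 0, 255], [0.02, 0.005, 0.0, 0.004, 0, 0, 255], [0.03, 0.005, 0.0, 0.004, 0, 0, 255], [0.04, 0.005, 0.0, 0.004, 0, 0, 255], [0.045, 0.005, 0.0, 0.004, 0, 0, 255]]]}}

```text
clock: 2.72
tcp_pos: [0.5319, -0.0762, 0.1033]
orientation: [0.0, -0.706, -0.0, 0.708]
wrist_force: [-0.0, -0.4, -0.4]
finger_gap: 0.0001
```

```bash
python3 -c "
from h import *
goto([.532,-.0755,.097])
for n in ('scene','side','wrist'): cv2.imwrite(f'pics/{n}2.png',cams.read_camera(n))
a=cv2.imread('pics/wrist2.png')[150:390,220:460]; b=cv2.imread('pics/side2.png')[190:330,250:390]; 
cv2.imwrite('pics/t2.png',np.hstack([cv2.resize(a,(400,400),interpolation=2),cv2.resize(b,(400,400),interpolation=2)]))
"
```

```text
clock 2.725 tcp [ 0.5319 -0.0762  0.1033] F [-0.04 -0.43 -0.41] gap 0.0001
move [ 0.0063 -0.0007 -0.0001] [-0.     0.002  0.   ]
```

View pics/t2.png

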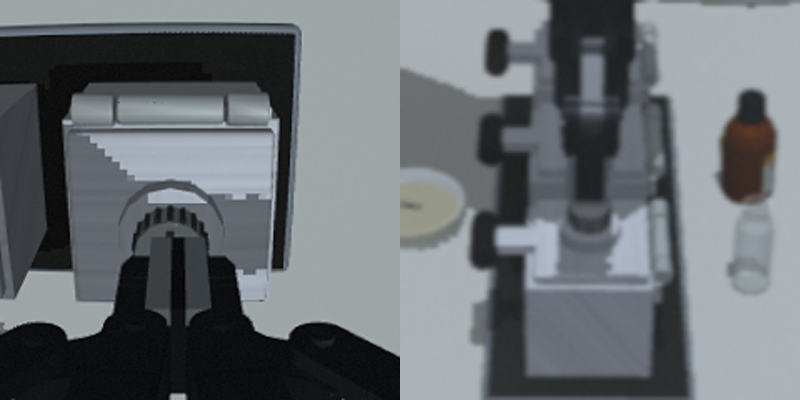

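Call:
{"method": "drive_tool", "body": {"moves": [[[0.003, -0.0015, 0.0, 0, 0, 0, 255], [0.005, -0.0015, 0.0, 0, 0, 0, 255], [0.006, -0.0015, 0.0, 0, 0, 0, 255], [0.007, -0.0015, 0.0, 0, 0, 0, 255], [0.0075, -0.0015, 0.0, 0, 0, 0, 255]]]}}

```text
clock: 3.5
tcp_pos: [0.5323, -0.0745, 0.0965]
orientation: [-0.0, -0.706, -0.0, 0.708]
wrist_force: [-0.9, 0.4, 1.0]
finger_gap: 0.0001
```

Call:
{"method": "drive_tool", "body": {"moves": [[[0.0005, 0, 0.0, 0, 0, 0, 255], [0.001, 0, 0.0, 0, 0, 0, 255], [0.0015, 0, 0.0, 0, 0, 0, 255], [0.002, 0, 0.0, 0, 0, 0, 255], [0.002, 0, 0.0, 0, 0, 0, 255]]]}}

```text
clock: 4.12
tcp_pos: [0.5324, -0.0745, 0.0961]
orientation: [-0.0, -0.707, -0.0, 0.707]
wrist_force: [-4.1, 1.0, 12.4]
finger_gap: 0.0003
```

Call:
{"method": "drive_tool", "body": {"moves": [[[-0.02, 0, 0.0, 0, 0, 0, 255], [-0.02, -0.03, 0.0, 0, 0, 0, 255], [-0.02, -0.06, 0.0, 0, 0, 0, 255], [-0.02, -0.085, 0.0, 0, 0, 0, 255], [-0.012, -0.085, 0.0, 0, 0, 0, 255]]]}}

```text
clock: 4.75
tcp_pos: [0.5328, 0.0118, 0.1083]
orientation: [0.001, 0.707, 0.001, -0.707]
wrist_force: [-0.1, 0.1, 0.8]
finger_gap: -0.0
```

```bash
python3 -c "
from h import *
for n in ('side','wrist'): cv2.imwrite(f'pics/{n}3.png',cams.read_camera(n))
goto([.532,.011,.097])
a=cv2.imread('pics/wrist3.png')[150:390,220:460]; b=cv2.imread('pics/side3.png')[190:330,250:390]; 
cv2.imwrite('pics/t3.png',np.hstack([cv2.resize(a,(400,400),interpolation=2),cv2.resize(b,(400,400),interpolation=2)]))
"
```

```text
clock 4.85 tcp [0.5317 0.0105 0.107 ] F [ 0.54 -0.19 -0.32] gap -0.0
move [ 0.01   -0.0006 -0.0003] [ 0.001  0.002 -0.001]
```

View pics/t3.png

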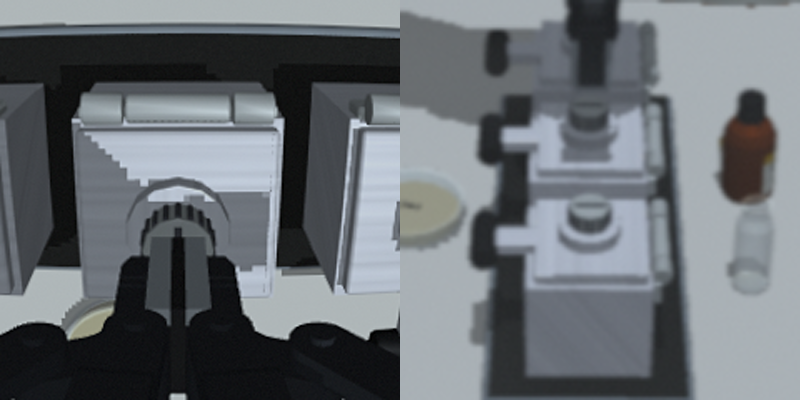

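Call:
{"method": "drive_tool", "body": {"moves": [[[0.004, -0.0005, 0.0, 0, 0, 0, 255], [0.008, -0.0005, 0.0, 0, 0, 0, 255], [0.0095, -0.0005, 0.0, 0, 0, 0, 255], [0.0105, -0.0005, 0.0, 0, 0, 0, 255], [0.0115, -0.0005, 0.0, 0, 0, 0, 255]]]}}

```text
clock: 5.48
tcp_pos: [0.5317, 0.0107, 0.0956]
orientation: [-0.001, -0.706, 0.0, 0.708]
wrist_force: [-1.0, -1.0, 1.2]
finger_gap: 0.0001
```

Call:
{"method": "drive_tool", "body": {"moves": [[[0.0005, 0, 0.0, 0, 0, 0, 255], [0.001, 0, 0.0, 0, 0, 0, 255], [0.0015, 0, 0.0, 0, 0, 0, 255], [0.002, 0, 0.0, 0, 0, 0, 255], [0.002, 0, 0.0, 0, 0, 0, 255]]]}}

```text
clock: 6.1
tcp_pos: [0.5318, 0.0107, 0.0936]
orientation: [-0.001, -0.706, -0.0, 0.708]
wrist_force: [-1.1, -0.1, 0.6]
finger_gap: 0.0003
```

Call:
{"method": "drive_tool", "body": {"moves": [[[0.001, 0, 0.0, 0, 0, 0, 255], [0.002, 0, 0.0, 0, 0, 0, 255], [0.003, 0, 0.0, 0, 0, 0, 255], [0.0035, 0, 0.0, 0, 0, 0, 255], [0.004, 0, 0.0, 0, 0, 0, 255]]]}}

```text
clock: 6.72
tcp_pos: [0.5319, 0.0107, 0.0904]
orientation: [-0.001, -0.707, -0.0, 0.708]
wrist_force: [-4.0, 0.3, 10.4]
finger_gap: -0.0002
```

Call:
{"method": "drive_tool", "body": {"moves": [[[-0.03, 0, 0.0, 0, 0, 0, 255], [-0.05, 0, 0.02, 0, 0, 0, 200], [-0.05, 0, 0.052, 0, 0, 0, 75], [-0.05, 0, 0.052, 0, 0, 0, 75], [-0.05, 0, 0.052, 0, 0, 0, 75]]]}}

```text
clock: 7.35
tcp_pos: [0.4806, 0.0107, 0.1406]
orientation: [-0.001, -0.707, -0.0, 0.707]
wrist_force: [-0.0, -0.8, -0.3]
finger_gap: 0.0606
```

```bash
python3 -c "
from h import *
goto([.4795,.011,.055])
for n in ('scene','side','wrist'): cv2.imwrite(f'pics/{n}4.png',cams.read_camera(n))
a=cv2.imread('pics/wrist4.png'); b=cv2.imread('pics/side4.png')[190:330,250:390]; c=cv2.imread('pics/scene4.png')[180:320,245:385]
cv2.imwrite('pics/t4.png',np.hstack([cv2.resize(c,(400,400),interpolation=2),cv2.resize(b,(400,400),interpolation=2)]))
"
```

```text
clock 7.35 tcp [0.4806 0.0107 0.1406] F [-0.03 -0.84 -0.34] gap 0.0606
move [ 0.0856 -0.0004  0.0011] [ 0.001  0.    -0.001]
```

View pics/t4.png

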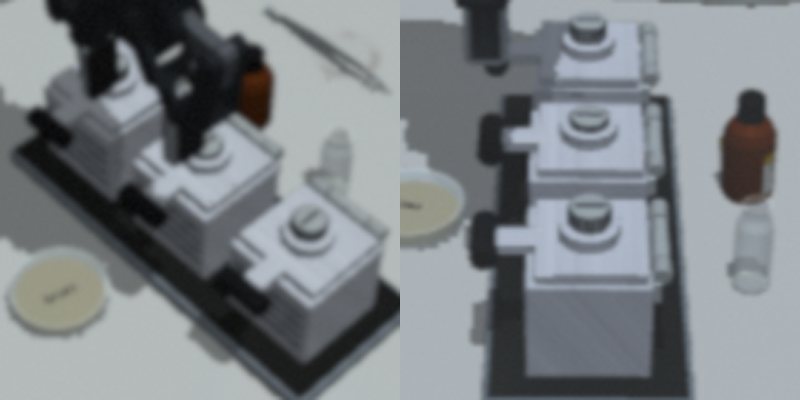

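View pics/wrist4.png

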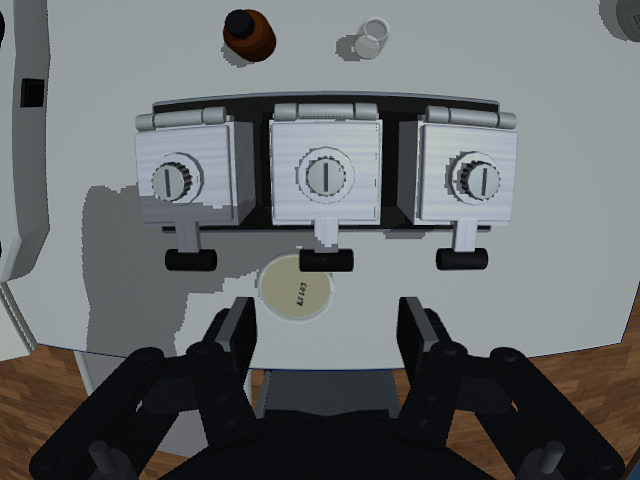

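```bash
python3 -c "
from h import *
for uv in ((326.5,260),(190.5,260),(462,259)): print(watz(uv,.074).round(4))
for uv in ((325.5,177),): print(watz(uv,.091).round(4))
for uv in ((168,181),(484,180)): print(watz(uv,.097).round(4))
goto([.479,.011,.055])
"
```

```text
[0.4791 0.0088 0.074 ]
[0.4785 0.0942 0.074 ]
[ 0.4792 -0.0765  0.074 ]
[0.5312 0.0094 0.091 ]
[0.5319 0.0937 0.097 ]
[ 0.5326 -0.0755  0.097 ]
clock 7.5 tcp [0.4808 0.0107 0.1404] F [ 0.27  1.45 -0.8 ] gap 0.0604
move [ 0.0854 -0.0004  0.0017] [ 0.001  0.001 -0.001]
```

Call:
{"method": "drive_tool", "body": {"moves": [[[0.02, 0, 0.0015, 0, 0, 0, 75], [0.04, 0, 0.0015, 0, 0, 0, 75], [0.06, 0, 0.0015, 0, 0, 0, 75], [0.075, 0, 0.0015, 0, 0, 0, 75], [0.083, 0, 0.0015, 0, 0, 0, 75]]]}}

```text
clock: 8.12
tcp_pos: [0.479, 0.0106, 0.0563]
orientation: [-0.001, -0.706, -0.0, 0.708]
wrist_force: [-0.0, -0.7, 0.1]
finger_gap: 0.0606
```

```bash
python3 -c "
from h import *
for n in ('scene','wrist'): cv2.imwrite(f'pics/{n}5.png',cams.read_camera(n))
goto([.4795,.011,.055])
a=cv2.imread('pics/wrist5.png')[120:420,120:520]
for uv in ((326.5,260),): print(watz(uv,.074).round(4))
c=cv2.imread('pics/scene5.png')[180:320,245:385]
cv2.imwrite('pics/t5.png',np.hstack([cv2.resize(c,(300,300),interpolation=2),cv2.resize(a,(400,300),interpolation=2)]))
"
```

```text
clock 8.225 tcp [0.4788 0.0106 0.0566] F [-0.29  0.75  0.05] gap 0.06
move [ 0.0016 -0.0004 -0.0007] [ 0.001  0.003 -0.001]
[0.5083 0.009  0.074 ]
```

View pics/t5.png

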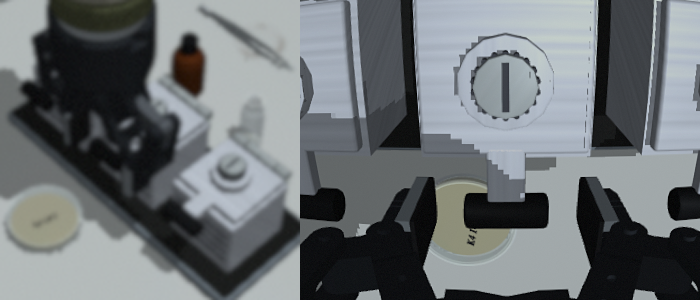

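```bash
python3 -c "
from h import *
R=Rt(0)
print(tri([wray((326.5,260),R,np.array([.4807,.0107,.1405])),wray((326.5,331),R,np.array([.4789,.0106,.0565]))]))
"
```

```text
(array([0.47960447, 0.00887698, 0.07552899]), [np.float64(1.5179251031676406e-05), np.float64(1.5179251031676084e-05)])
```

Call:
{"method": "drive_tool", "body": {"moves": [[[0, 0.0, 0, 0, 0, 0, 150], [0, 0.0, 0, 0, 0, 0, 200], [0, 0, 0, 0, 0, 0, 220], [0, 0, 0, 0, 0, 0, 220], [0, 0, 0, 0, 0, 0, 220]]], "squeeze": 35}}

```text
clock: 8.85
tcp_pos: [0.4793, 0.0108, 0.0572]
orientation: [-0.001, -0.707, -0.0, 0.708]
wrist_force: [-0.5, 1.8, 6.3]
finger_gap: 0.0314
```

```bash
python3 -c "
from h import *
cv2.imwrite('pics/wrist6.png',cams.read_camera('wrist'))
h=np.array([.5666,.0106,.0745]); R,t,s=T(); g=t-R[:,0]*.019
print(s['wrist_force'],s['finger_gap'])
for th in np.radians([6,12,18,25,32,38,45]):
    tilt=th*0.55
    tcp0=np.array([.0,0,0]); 
    off=t-np.array([.4793,t[1],.0745])   # tcp rel bar at start, tool axes R
    bar=h+np.array([-.0873*np.cos(th),0,.0873*np.sin(th)]); bar[1]=t[1]
    Rn=Ro.from_euler('y',tilt).as_matrix()
    P=bar+Rn@off; d=R.T@(P-t); w=Ro.from_matrix(R.T@Rn@R).as_rotvec()
    print(np.degrees(th).round(),d.round(4),w.round(3))
"
```

```text
[-0.41353719  1.28867229  5.46528621] 0.03105323262239461
6.0 [-0.0092  0.      0.0005] [-0.    -0.058 -0.   ]
12.0 [-0.0183  0.      0.0001] [-0.    -0.115 -0.   ]
18.0 [-0.0272  0.     -0.0013] [-0.    -0.173 -0.   ]
25.0 [-0.0374  0.     -0.004 ] [-0.   -0.24 -0.  ]
32.0 [-0.0471  0.     -0.008 ] [-0.    -0.307 -0.   ]
38.0 [-0.0549  0.     -0.0122] [-0.    -0.365 -0.   ]
45.0 [-0.0634  0.0001 -0.0182] [-0.    -0.432 -0.001]
```

View pics/wrist6.png

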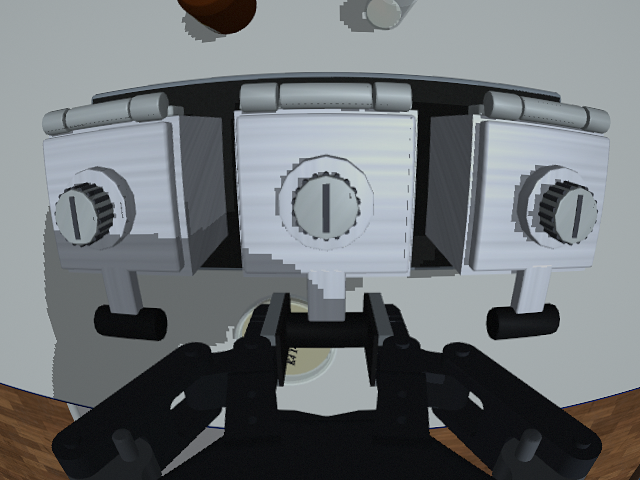

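Call:
{"method": "drive_tool", "body": {"moves": [[[-0.003, 0.0, 0, 0, -0.02, 0, 220], [-0.0092, 0.0, 0.0005, 0, -0.058, 0, 220], [-0.0138, 0, 0.0003, 0, -0.087, 0, 220], [-0.0183, 0, 0.0001, 0, -0.115, 0, 220], [-0.0228, 0, -0.0006, 0, -0.144, 0, 220]]]}}

```text
clock: 9.52
tcp_pos: [0.4796, 0.0108, 0.0793]
orientation: [-0.001, -0.653, -0.0, 0.758]
wrist_force: [2.0, 1.4, -3.9]
finger_gap: 0.0311
```

```bash
cat > lift.py <<'E'
from h import *
for n in ('side','wrist'): cv2.imwrite(f'pics/{n}{__import__("sys").argv[1]}.png',cams.read_camera(n))
R,t,s=T()
off=np.array([0.,0,.0572-.0745]); R0=Rt(0)
tilt=Ro.from_matrix(R@R0.T).as_rotvec()
bar=t-Ro.from_rotvec(tilt).as_matrix()@off
h=np.array([.5666,.0106,.0745]); v=bar-h
print('F',s['wrist_force'].round(1),'gap',s['finger_gap'],'clock',s['clock'],'tilt',np.degrees(tilt).round(1),'bar',bar.round(4),'r',np.hypot(v[0],v[2]).round(4),'th',np.degrees(np.arctan2(v[2],-v[0])).round(1))
for thd in (15,20,25,30,35,40,45):
    th=np.radians(thd); tl=th*.55
    b=h+np.array([-.0873*np.cos(th),0,.0873*np.sin(th)]); b[1]=.0108
    Rn=Ro.from_euler('y',tl).as_matrix()
    P=b+Rn@off; print(thd,(R.T@(P-t)).round(4),Ro.from_matrix(R.T@Rn@R0).as_rotvec().round(3))
E
python3 lift.py 7
```

```text
F [ 1.4  1.3 -4.2] gap 0.03117827705000149 clock 9.625 tilt [-0.   8.5  0.1] bar [0.4823 0.0108 0.0964] r 0.0871 th 14.6
15 [-0.0007 -0.      0.    ] [ 0.001  0.004 -0.   ]
20 [-0.0082  0.     -0.0004] [ 0.001 -0.044 -0.   ]
25 [-0.0157  0.     -0.0014] [ 0.001 -0.092 -0.   ]
30 [-0.023  0.    -0.003] [ 0.001 -0.14  -0.   ]
35 [-0.0301  0.     -0.0053] [ 0.001 -0.188 -0.001]
40 [-0.0369  0.     -0.0082] [ 0.001 -0.236 -0.001]
45 [-0.0434  0.     -0.0116] [ 0.001 -0.284 -0.001]
```

View pics/wrist7.png

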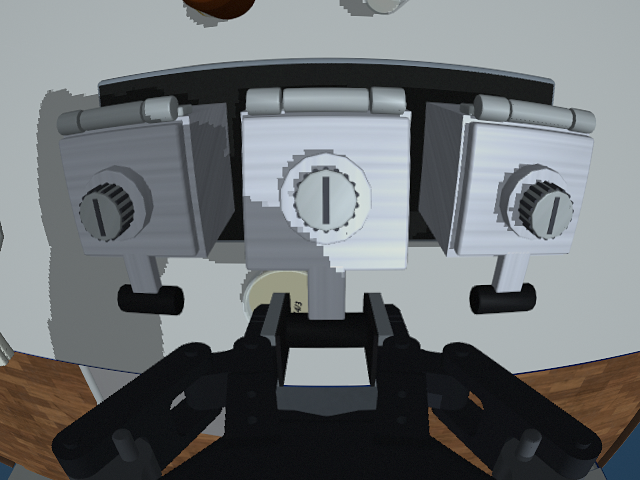

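Call:
{"method": "drive_tool", "body": {"moves": [[[-0.0082, 0.0, -0.0004, 0, -0.044, 0, 220], [-0.0157, 0.0, -0.0014, 0, -0.092, 0, 220], [-0.023, 0, -0.003, 0, -0.14, 0, 220], [-0.0265, 0, -0.004, 0, -0.164, 0, 220], [-0.0301, 0, -0.0053, 0, -0.188, 0, 220]]]}}

```text
clock: 10.25
tcp_pos: [0.4892, 0.0109, 0.1076]
orientation: [-0.0, -0.578, -0.0, 0.816]
wrist_force: [0.6, 2.2, -5.6]
finger_gap: 0.031
```

```bash
python3 lift.py 8
```

```text
F [-0.1  2.3 -4.8] gap 0.03125112975770723 clock 10.35 tilt [-0.  19.4  0.1] bar [0.4949 0.0109 0.1239] r 0.0871 th 34.6
15 [ 0.0292  0.0001 -0.0003] [ 0.001  0.194 -0.   ]
20 [0.0217 0.0001 0.0008] [ 0.001  0.146 -0.   ]
25 [0.0142 0.0001 0.0012] [ 0.001  0.098 -0.   ]
30 [0.0067 0.0001 0.0009] [ 0.001  0.05  -0.   ]
35 [-0.0007  0.0001  0.    ] [ 0.001  0.002 -0.   ]
40 [-0.0079  0.0001 -0.0015] [ 0.001 -0.046 -0.   ]
45 [-0.015   0.0001 -0.0037] [ 0.001 -0.094 -0.   ]
```

View pics/wrist8.png

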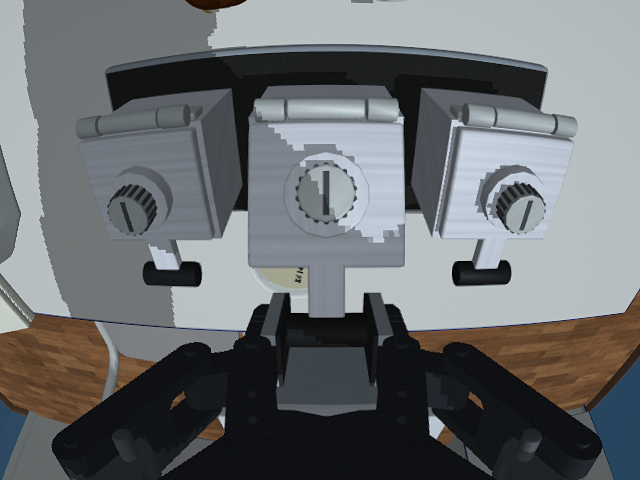

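Call:
{"method": "drive_tool", "body": {"moves": [[[-0.004, 0.0, -0.0007, 0, -0.023, 0, 220], [-0.0079, 0.0, -0.0015, 0, -0.046, 0, 220], [-0.0115, 0, -0.0026, 0, -0.07, 0, 220], [-0.0152, 0, -0.0037, 0, -0.094, 0, 220], [-0.0154, 0, -0.0038, 0, -0.096, 0, 220]]]}}

```text
clock: 10.98
tcp_pos: [0.4978, 0.0109, 0.1207]
orientation: [-0.0, -0.538, -0.0, 0.843]
wrist_force: [0.7, 2.1, -4.5]
finger_gap: 0.0312
```

```bash
python3 lift.py 9; python3 -c "
from h import *
cv2.imwrite('pics/scene9.png',cams.read_camera('scene'))
b=cv2.imread('pics/side9.png')[160:330,230:400];c=cv2.imread('pics/scene9.png')[160:330,235:405]
cv2.imwrite('pics/t9.png',np.hstack([cv2.resize(c,(400,400),interpolation=2),cv2.resize(b,(400,400),interpolation=2)]))
for n in ('scene','side'):
    for k in ('oil_bottle','glass_vial','petri'):
        print(n,k,[(round(r['conf'],2),np.round(r['point'],1)) for r in finder.regions_of(n,k)[:1]])
"
```

```text
F [ 0.5  1.3 -6.2] gap 0.030964745103152974 clock 11.075 tilt [-0.  24.9  0.1] bar [0.5051 0.011  0.1363] r 0.0872 th 45.1
15 [ 0.0445  0.0001 -0.0008] [ 0.001  0.291 -0.   ]
20 [0.0371 0.0001 0.001 ] [ 0.001  0.243 -0.   ]
25 [0.0297 0.0001 0.0021] [ 0.001  0.195 -0.   ]
30 [0.0222 0.0001 0.0026] [ 0.001  0.147 -0.   ]
35 [0.0148 0.0001 0.0024] [ 0.001  0.099 -0.   ]
40 [0.0074 0.0001 0.0016] [ 0.001  0.051 -0.   ]
45 [0.0002 0.0001 0.0001] [ 0.001  0.003 -0.   ]
scene oil_bottle [(0.34, array([315. , 247.8]))]
scene glass_vial [(0.79, array([364.3, 235. ]))]
scene petri [(0.6, array([265.5, 279.7]))]
side oil_bottle [(0.5, array([315.3, 265.6]))]
side glass_vial [(0.78, array([372.7, 274.6]))]
side petri [(0.75, array([252.4, 262.2]))]
```

View pics/t9.png

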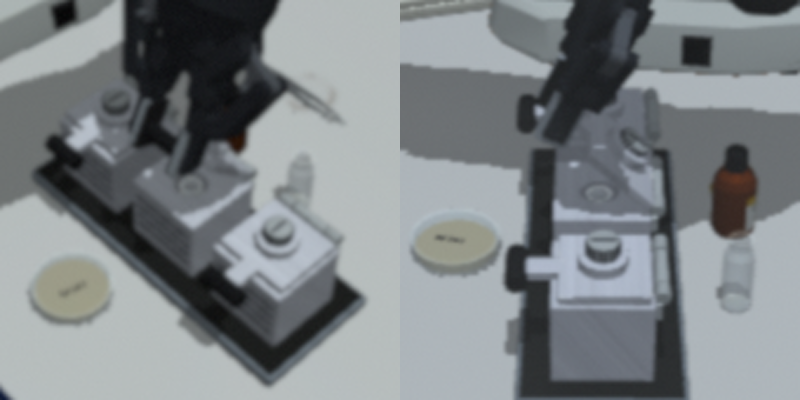

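View pics/wrist9.png

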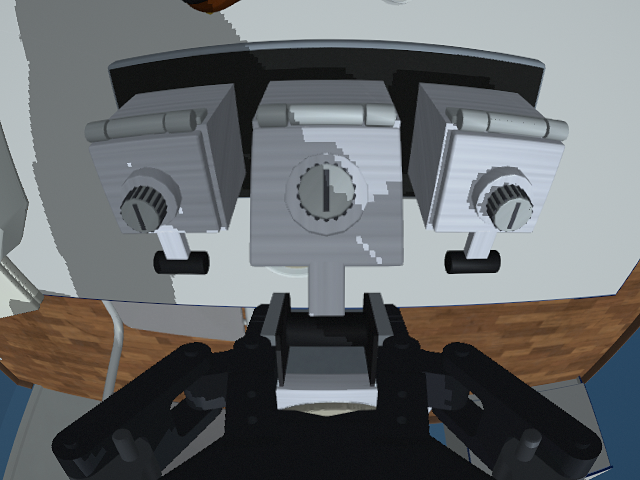

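```bash
python3 lift.py 10 | head -1; python3 -c "
from h import *
print(np.abs(readout.get_state()['qvel']).max()); print(env.hand_in())"
```

```text
F [ 1.3  1.4 -7.1] gap 0.031217380654044974 clock 11.525 tilt [-0.  24.8  0.1] bar [0.5052 0.0109 0.1365] r 0.0873 th 45.3
0.0012220647111314375
the job is handed in; nothing more can be done
None
```

The loose bolt was on the middle station. Its cover is now held open at about 45° by the gripper, and the job was handed in at about 11.5 s of the 48 s allowed.

- **Finding the bolt:** I tapped the station nearest the right (y ≈ -0.074) first. It held 12 N with no sinking. The middle bolt (y ≈ 0.011) then gave way and stopped 6 mm lower. I left the third bolt and the other two covers alone.
- **Lifting the cover:** I pinched the handle bar by its ends, with the fingers 31 mm apart. I then swung the cover up along the hinge arc in three moves.
- **Last checks:** From the tool pose, the cover was at 45.3° with the bar 87 mm from the hinge. The arm was still and the wrist force was about 7 N. The scene and side pictures show the open cover and the well below it.
- **Vial, dish and bottle:** The networks found the vial and dish within about 2 pixels of where they started. They missed the bottle in both final pictures, giving only low-confidence hits on the block. The side picture shows it standing in its place, and the arm never went near it.
- **Disagreement:** The wrist camera placed things about 2 mm further right (in -y) than the fixed cameras did. This did not affect the grasp.

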